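# Stack drives on spacers for a burn-in run and check the corner with a square

### The job

Stack the one or two drives that lie on the bench on the green test base, in line with it, laying two orange spacer sticks crosswise under each drive, one towards each end, so that air can pass between the layers. Then take the steel square by its red grip and press it against the two faces at the yellow-marked corner of the base, so that every drive ends flush with the base there and no gap shows; hold it there for a second, and stand the square back in the middle of its black mat. Leave the screwdriver, mouse and bottle undisturbed.

Things in the scene. Friction and masses are not known exactly. Their poses are not given: they have to be found in the camera images.
- base_top (a point): fixed green-painted metal test base, a block 120 x 44 x 16 mm (x, y, z) screwed to the bench; this point is the centre of its top face, 16 mm above the bench; x along its length, y across, z up
- base_corner (a point): the yellow-marked corner of the base, at bench level: the base's own corner at x -60, y -22 mm from its centre (yellow patches on the end face, the side face and the top there); axes as for the base
- drive_a_mid (a point): drive with bare aluminium case, 120 x 44 x 14 mm (the same outline as the base): lies flat on the bench, top and underside flat; its point is the centre of the body (7 mm above its underside), x along its length, z up; the two ends and sides are all alike for stacking. 160 g. There may be one or two drives in a run; an absent one has no reading
- drive_b_mid (a point): drive with blue case, 120 x 44 x 14 mm, otherwise like the aluminium one: lies flat on the bench, top and underside flat; its point is the centre of the body (7 mm above its underside), x along its length, z up; the two ends and sides are all alike for stacking. 160 g. There may be one or two drives in a run; an absent one has no reading
- stick1_mid (a point): orange plastic spacer stick, 36 x 10 x 10 mm, 12 g, one of four alike, lying on the bench; this point is its centre, x along its length. Laid across the drive (its length along the base's y), about 26 mm either side of the middle leaves room for fingers; two are left over when there is only one drive
- stick2_mid (a point): orange plastic spacer stick, 36 x 10 x 10 mm, 12 g, one of four alike, lying on the bench; this point is its centre, x along its length. Laid across the drive (its length along the base's y), about 26 mm either side of the middle leaves room for fingers; two are left over when there is only one drive
- stick3_mid (a point): orange plastic spacer stick, 36 x 10 x 10 mm, 12 g, one of four alike, lying on the bench; this point is its centre, x along its length. Laid across the drive (its length along the base's y), about 26 mm either side of the middle leaves room for fingers; two are left over when there is only one drive
- stick4_mid (a point): orange plastic spacer stick, 36 x 10 x 10 mm, 12 g, one of four alike, lying on the bench; this point is its centre, x along its length. Laid across the drive (its length along the base's y), about 26 mm either side of the middle leaves room for fingers; two are left over when there is only one drive
- square_corner (a point): steel corner square, 240 g, standing on its mat: an L in plan, 60 mm tall, walls 8 mm. This point is the L's inside corner at the underside: the long leg's inner face is y = 0, from x 0 to 90 mm, the short leg's is x = 0, from y 0 to 40 mm. It fits the marked corner with its axes parallel to the base's, long leg along the base's long side
- square_grip (a point): the square's red upright grip, 30 (x) x 10 (y) mm, rising above the long leg from z = 60 to 105 mm over the underside; this point is its middle, at x 35, y -5, z 82 mm from the inside corner; pinch it across its 10 mm
- square_foot (a point): the point x 35, y 0, z 0 mm of the square, taken as the middle of its footprint. A foot 5 mm thick reaches to y = -32 mm outside the long leg, so the square covers x -8 to 90, y -32 to 40 mm
- mat_mid (a point): fixed black rubber mat for the square, 150 x 120 x 3 mm; this point is the centre of its top; x along its length
- screwdriver: bystander: blue-handled screwdriver, 170 mm, lying on the bench; leave alone
- mouse: bystander: black computer mouse, 100 x 58 x 22 mm; leave alone
- spray: bystander: clear bottle, 48 mm across and 120 mm tall; leave alone
There are look-alikes about, which are no part of the job. Of the things shaped like the part that bears drive_b_mid, the blue one is meant.

How it is judged:
By the outcome, as a careful person would: the job done as asked, in the order asked, and still so for the second after the job is handed in, with the robot touching nothing.
Of drive_a, drive_b only 1 to 2 are there at a start; the rules pass over those that are not, and their reading is None.
At some moment in a run one of square may be knocked a few centimetres aside while the robot is not near it.
Once in a run the grip may slacken for a moment while it holds something.
It also fails if it takes over 210 s, if anything falls off the work surface, if the arm or the gripper's body presses on something with over 40 N, if the wrist force passes 120 N, or if a joint passes its speed limit or range.

### The arm

A 6-joint arm with a two-finger parallel gripper is mounted at the origin on the work surface. World frame = base frame: x ahead of the robot, y to its left, z up, the work surface at z = 0. Lengths are in mm, angles in rad, forces in N, time in s.
With the tool pointing down it reaches from about 350 to 925 mm from the base axis. Payload 6.4 kg.
Tool frame: the origin (TCP) lies at the very end of the fingers, on their centre line; the grasp point (between the pads) lies 19 mm behind it; z points along the fingers, y is the direction in which the jaws open and shut (so a half turn about z gives the same grasp; the last joint's range is limited). The gripper opens to 85 mm and grips with 20 to 120 N. Pads are 22 mm wide; open, the fingers measure 114 mm over their backs; the gripper's body (76 mm by 85 mm) begins 54 mm behind the grasp point. The pads swing forward as they close: fully open they stand 13 mm farther back than shut.
Start: joints at [1.038, 0.245, 1.558, -0, 1.339, -0.174], TCP at [228.246, 608.62, 231.29] pointing down, gripper open.
Joint ranges: [-3.13, 3.13], [-1.02, 2.26], [0.13, 2.54], [-0.95, 4.09], [0.21, 2.88], [-2.74, 2.74]. Speed limits (rad/s): [2.57, 2.57, 3.14, 3.14, 3.14, 3.14].

### API

Orientations are given as a unit quaternion [x, y, z, w].
In Python, from rig import ctrl gives the robot as it stands. Calls block until the motion is done:
- ctrl.reach(position, orientation): joint-space move of the TCP to a pose.
- ctrl.move_linear(position, rotation=None, vel=150): straight line of the TCP; rotation=None keeps the orientation; vel is the mean speed in mm/s.
- ctrl.set_joints(angles): joint-space move.
- ctrl.release() and ctrl.grab(newtons=None): open the fingers fully, or close them until they stop; newtons is the grip in N (None keeps the last).
- ctrl.wait(seconds).
- ctrl.ik(position, orientation): joint angles nearest the present ones, or None.
- ctrl.observe(): the state.
- ctrl.capture(name): name is "scene" or "top" or "wrist"; returns a dict with "img" (384x512x3 uint8, red, green, blue), "vfov" (degrees; the focal length in pixels is half the picture's height over the tangent of half this angle, whatever the lens; pixels are square), "cx", "cy" (the principal point, pixels), "k1" (the pictures are not rectified: a ray, as slopes to the right and down, at radius r is drawn at 1 + k1 r^2 times it, then the intrinsics apply), "cam_to_world" (4x4, takes a point from camera to world coordinates); the wrist camera has in their place "tool_from_camera" (4x4, takes a point from camera to tool coordinates, whose origin is the TCP and whose axes are the flange's). Camera axes: x right, y down, z forward; pixel columns grow to the right and rows downward; lengths in mm; the calibration is good to about 2 mm. A picture is of the moment at which its call begins: read the wrist's pose just before it. There is no depth.
A pose or a line that the arm cannot do raises ctrl.IKError and nothing moves.
- ctrl.finish_job(): hands the job in, once; it reports no verdict.
Trained networks look in the newest picture that a camera, given by its name, has taken for a name from the list of things; names that differ only in an ending like _2 or _b are one class to them, and where a whole thing is asked for, a point or a joint stands for the part that bears it (a point fixed in the world has none). Each returns a list of dicts, best first, with "conf" (0 to 1); they miss things now and then, are a little off and sometimes report something else, mostly with a low value. They report only what shows in the picture. A call takes as long as a camera call. They do not tell look-alikes from the thing itself.
- ctrl.cut_out(camera, name): "mask" (384x512 bool, what is visible of it) and "point" ([column, row] as shares, 0 to 1, of the picture: columns of its width, rows of its height, amid what is visible of it).
- ctrl.spot_point(camera, name): "point" ([column, row] as shares, 0 to 1, of the picture: columns of its width, rows of its height: a listed point, or the origin of a listed thing).
The state is a dict: "t": time; "q": joint angles; "dq": joint speeds; "tau": joint torques, N m; "ee_pos": TCP position; "tcp_rot": TCP orientation; "wrist_force": force on the tool from outside, world axes, zero at the start; "torque": the same for the moment, N m; "opening": finger opening in mm.
Only numpy, scipy, OpenCV 4.12 (cv2) and the standard library are available. Lean on these libraries where they do the work, as an engineer would, in place of code of your own. Each camera call takes 0.05 s, during which the arm holds its last target.

## Working session

There is one attempt and no reset: what is moved stays moved. The work goes in short steps, each a Python script; the robot and the scene stay as the last script left them, time stands still between calls to the robot, and variables do not carry over. Pictures are saved under pics/ and viewed, and the job is handed in when it is done.

```bash
ls; mkdir -p pics; python3 - <<'E'
from rig import ctrl
import cv2
s=ctrl.observe(); print({k:(v if not hasattr(v,'tolist') else v.tolist()) for k,v in s.items()})
for n in ["scene","top","wrist"]:
    c=ctrl.capture(n); cv2.imwrite(f"pics/{n}0.png",cv2.cvtColor(c["img"],cv2.COLOR_RGB2BGR))
    print(n,{k:(v if not hasattr(v,'tolist') else [[round(float(x),4) for x in r] for r in v]) for k,v in c.items() if k!="img"})
E
```

```text
pics
{'t': 0.0, 'q': [1.037926875009087, 0.24581381234523939, 1.5590219796007396, 4.355227818024056e-05, 1.3387007231746157, -0.17405254303885248], 'dq': [-0.0007370645586333525, -0.0006931592269308406, 0.00018288856710021035, 0.0007372107323810155, -0.00409847149797825, -0.00041322630224216873], 'tau': [-0.0022482964413939044, -42.949583530426025, -32.61369466781616, -0.0002077896851915284, 0.005239399324636906, 1.2999657883483451e-05], 'ee_pos': [227.92529730835693, 608.1311272373815, 230.17620874791902], 'tcp_rot': [0.17845241813569596, 0.9839480623302753, -0.0009045122318623672, -0.00035630835204621705], 'wrist_force': [-0.536138029119095, -0.6994552884938773, -0.44565549827447093], 'torque': [0.050413145372646524, 0.04189275739937844, 0.00334443831419559], 'opening': 85.2067230122779}
scene {'vfov': 46.948233922861625, 'cx': 252.54748889968522, 'cy': 193.2550452253541, 'k1': -0.15953140584043407, 'cam_to_world': [[-0.8737, 0.3468, -0.3411, 958.9779], [0.4863, 0.6382, -0.5969, 643.2247], [0.0107, -0.6873, -0.7262, 830.1881], [0.0, 0.0, 0.0, 1.0]]}
top {'vfov': 43.03264221549461, 'cx': 257.2312471765378, 'cy': 187.8634712088294, 'k1': 0.0163735689717922, 'cam_to_world': [[-0.0742, -0.976, 0.205, 355.8297], [-0.9972, 0.0739, -0.0091, 28.8542], [-0.0063, -0.2051, -0.9787, 1271.3347], [0.0, 0.0, 0.0, 1.0]]}
wrist {'vfov': 58.520911394266726, 'cx': 248.5630720426799, 'cy': 186.95146091619816, 'k1': -0.038282733788159495, 'tool_from_camera': [[-0.0002, -0.9541, -0.2995, 75.6775], [1.0, -0.0002, -0.0, 0.5099], [-0.0, -0.2995, 0.9541, -142.8351], [0.0, 0.0, 0.0, 1.0]]}
```

View pics/scene0.png

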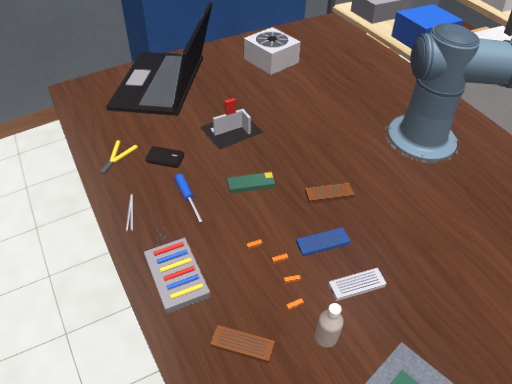

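View pics/top0.png

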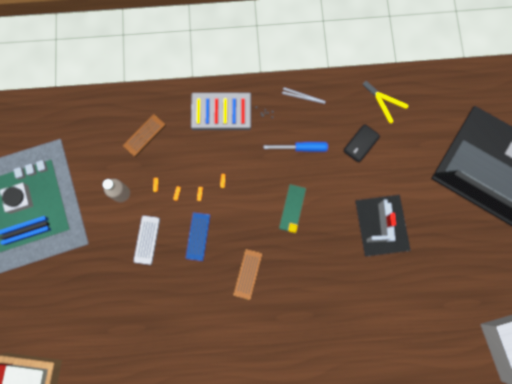

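View pics/wrist0.png

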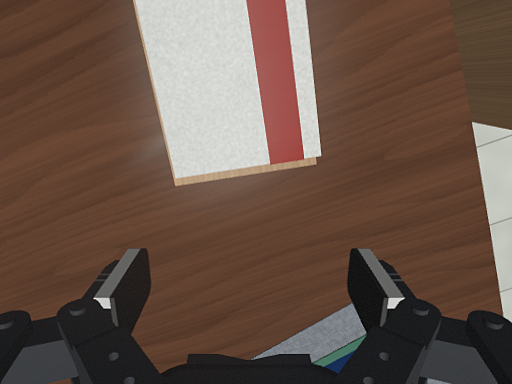

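The top view (pixels are column, row) shows:
- **Base:** green, at (292,208), with its yellow corner at (292,228).
- **Drive candidates:** blue at (198,236), striped silver at (146,240), and two brown look-alikes at (144,135) and (248,274).
- **Sticks:** four, at (155,185), (177,193), (199,193) and (222,181).
- **Square:** on its mat at (383,222).

Next I'll write the helpers and get first estimates.

```bash
cat > h.py <<'E'
import numpy as np, cv2, math
from scipy.optimize import least_squares
from scipy.spatial.transform import Rotation as R
from rig import ctrl
class View: pass
def cap(name, save=None):
    v=View(); v.name=name
    if name=="wrist":
        s=ctrl.observe(); T=np.eye(4); T[:3,:3]=R.from_quat(s["tcp_rot"]).as_matrix(); T[:3,3]=s["ee_pos"]
    c=ctrl.capture(name); v.img=c["img"]
    v.c2w=np.array(c["cam_to_world"]) if name!="wrist" else T@np.array(c["tool_from_camera"])
    f=192/math.tan(math.radians(c["vfov"]/2)); v.f=f
    v.K=np.array([[f,0,c["cx"]],[0,f,c["cy"]],[0,0,1.]]); v.d=np.array([c["k1"],0,0,0,0.])
    v.w2c=np.linalg.inv(v.c2w)
    if save: cv2.imwrite(f"pics/{save}.png",cv2.cvtColor(v.img,cv2.COLOR_RGB2BGR))
    return v
def proj(v,P):   # distorted pixels
    P=np.atleast_2d(np.asarray(P,float)); r,_=cv2.Rodrigues(v.w2c[:3,:3])
    return cv2.projectPoints(P,r,v.w2c[:3,3],v.K,v.d)[0].reshape(-1,2)
def und(v,uv):   # normalized slopes
    return cv2.undistortPoints(np.asarray(uv,float).reshape(-1,1,2),v.K,v.d).reshape(-1,2)
def onz(v,uv,z):
    n=und(v,uv); d=np.c_[n,np.ones(len(n))]@v.c2w[:3,:3].T; o=v.c2w[:3,3]
    return o+d*((z-o[2])/d[:,2])[:,None]
def tri(vs,uvs):
    A=np.zeros((3,3));b=np.zeros(3)
    for v,uv in zip(vs,uvs):
        n=und(v,[uv])[0]; d=v.c2w[:3,:3]@np.r_[n,1]; d/=np.linalg.norm(d); M=np.eye(3)-np.outer(d,d); A+=M;b+=M@v.c2w[:3,3]
    return np.linalg.solve(A,b)
def box(dims): 
    return np.array([[sx,sy,sz] for sx in(-.5,.5) for sy in(-.5,.5) for sz in(-.5,.5)])*np.array(dims)
def masks(cam,name,n=9):
    return [m for m in ctrl.cut_out(cam,name)][:n]
def spot(cam,name):
    return [(np.round(np.array(p["point"])*[512,384],1).tolist(),round(p["conf"],2)) for p in ctrl.spot_point(cam,name)]
def contour(m):
    m=m.astype(np.uint8); c,_=cv2.findContours(m,cv2.RETR_EXTERNAL,cv2.CHAIN_APPROX_NONE)
    c=max(c,key=cv2.contourArea).reshape(-1,2).astype(float)
    return c
def fitbox(vs,ms,dims,x0,zfix=None,inset=0.5):
    """vs views, ms masks; x0=[x,y,z,yaw] box centre. returns pose, rms px"""
    B=box(dims); cs=[]
    for v,m in zip(vs,ms):
        c=contour(m); ok=(c[:,0]>1)&(c[:,0]<510)&(c[:,1]>1)&(c[:,1]<382); c=c[ok]
        if len(c)>200: c=c[::len(c)//200+1]
        n=und(v,c)*v.f; cs.append(n)
    def res(p):
        if zfix is not None: p=[p[0],p[1],zfix,p[2]]
        Rm=R.from_euler('z',p[3]).as_matrix(); out=[]
        for v,c in zip(vs,cs):
            P=(B@Rm.T+p[:3])@v.w2c[:3,:3].T+v.w2c[:3,3]
            q=(P[:,:2]/P[:,2:]*v.f).astype(np.float32); h=cv2.convexHull(q)
            out+= [cv2.pointPolygonTest(h,(float(a),float(b)),True)-inset for a,b in c]
        return np.array(out)
    p0=list(x0) if zfix is None else [x0[0],x0[1],x0[3]]
    xs=[5,5,5,.1] if zfix is None else [5,5,.1]
    s=least_squares(res,p0,x_scale=xs,loss='soft_l1',diff_step=1e-4)
    p=s.x if zfix is None else np.array([s.x[0],s.x[1],zfix,s.x[2]])
    return p,float(np.sqrt(np.mean(res(s.x)**2)))
def down(yaw): # tool down; jaw axis (tool y) direction at world angle yaw+90 ; tool x at angle yaw
    x=np.array([math.cos(yaw),math.sin(yaw),0]); z=np.array([0,0,-1.]); y=np.cross(z,x)
    return R.from_matrix(np.c_[x,y,z]).as_quat()
E
python3 - <<'E'
from h import *
vt=cap("top");vs=cap("scene")
for n in ["base_top","base_corner","drive_a_mid","drive_b_mid","stick1_mid","square_corner","square_grip","square_foot","mat_mid","screwdriver","mouse","spray"]:
    a,b=spot("top",n),spot("scene",n)
    print(n,a,b)
    if a and b: print("   tri",np.round(tri([vt,vs],[a[0][0],b[0][0]]),1))
E
```

```text
base_top [([293.6, 209.7], 0.96)] [([247.3, 180.4], 0.72)]
   tri [558.7 -76.8   7.3]
base_corner [([295.5, 232.1], 0.69), ([177.6, 191.2], 0.23)] [([273.2, 174.8], 0.76), ([282.2, 258.8], 0.27)]
   tri [492.8 -70.8   5.5]
drive_a_mid [([147.9, 240.4], 0.61)] [([357.2, 282.5], 0.73), ([230.0, 105.2], 0.68)]
   tri [502.6 310.7   7.5]
drive_b_mid [([197.5, 236.5], 0.94), ([247.8, 272.7], 0.9), ([145.0, 133.6], 0.75)] [([240.5, 343.4], 0.88), ([328.8, 194.5], 0.84), ([323.8, 239.3], 0.68)]
   tri [ 629.3  186.9 -418.1]
stick1_mid [([146.6, 238.6], 0.52), ([223.2, 176.3], 0.38)] [([252.2, 244.7], 0.62)]
   tri [593.7 233.9 113.7]
square_corner [([382.0, 239.2], 0.66)] [([244.3, 129.1], 0.65)]
   tri [ 459.  -296.1   -8.7]
square_grip [([387.7, 217.1], 0.84)] [([229.8, 105.3], 0.98), ([271.4, 175.8], 0.33)]
   tri [ 504.7 -291.7   96.5]
square_foot [([379.0, 222.7], 0.82)] [([232.9, 131.2], 0.86), ([294.3, 306.8], 0.74)]
   tri [ 501.1 -290.5    3.3]
mat_mid [([382.7, 224.6], 0.61)] [([233.0, 130.0], 0.94)]
   tri [ 495.8 -300.6   -1.1]
screwdriver [([292.2, 149.1], 0.91), ([122.3, 193.6], 0.73)] []
mouse [([355.8, 142.5], 0.75)] [([167.9, 158.5], 0.63), ([293.9, 303.5], 0.25)]
   tri [ 719.7 -253.4   17.3]
spray [([122.0, 194.7], 0.89)] [([326.8, 337.9], 0.64)]
   tri [631.2 379.8  -6.1]
```

```bash
python3 - <<'E'
from h import *
ctrl.reach([480,190,300],down(math.pi)); 
v=cap("wrist","w1"); print(ctrl.observe()["ee_pos"],ctrl.observe()["q"],ctrl.observe()["t"])
for n in ["drive_a_mid","drive_b_mid","stick1_mid"]: print(n,spot("wrist",n))
for n in ["drive_a_mid","drive_b_mid","stick1_mid"]:
    for m in masks("wrist",n): print(n,np.array(m["point"])*[512,384],m["conf"],m["mask"].sum())
E
```

```text
[479.79990489 190.63318192 299.83158315] [ 1.58266628e-01 -1.24971459e-01  1.81968187e+00  1.22663646e-04
  1.44720320e+00 -1.41357090e+00] 3.2917
drive_a_mid [([341.2, 160.1], 0.9)]
drive_b_mid [([326.3, 334.9], 0.94), ([241.1, 160.9], 0.56)]
stick1_mid [([189.0, 259.3], 0.61), ([340.4, 157.2], 0.27)]
drive_a_mid [340.7872 156.288 ] 0.85 3336
drive_b_mid [143.104   73.3824] 0.91 4058
drive_b_mid [240.0768 158.8992] 0.8 3136
drive_b_mid [329.984  334.6176] 0.56 1956
stick1_mid [191.6928 257.8176] 0.49 199
```

View pics/w1.png

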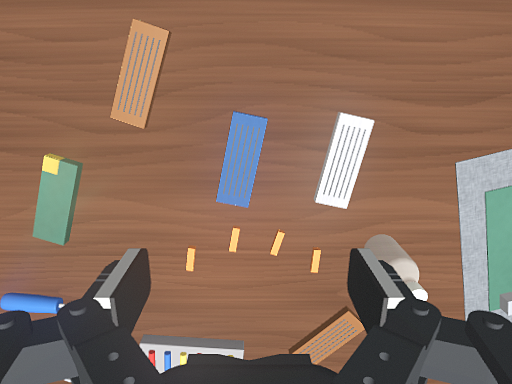

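In the wrist view, the silver drive is at (345,160) and the blue one at (242,160), so there are two drives. The brown ones at (140,75) and (330,335) are look-alikes, since only blue or aluminium is asked for. The base is at (58,200) with its yellow corner at (52,163), and the sticks are at (191,259), (234,240), (277,243) and (316,261). Next is a second view, plus an enlarged crop to confirm the drives.

```bash
cat >> h.py <<'E'
def seg(v,kind):
    h=cv2.cvtColor(v.img,cv2.COLOR_RGB2HSV).astype(int); H,S,V=h[...,0],h[...,1],h[...,2]
    if kind=="blue": m=(H>100)&(H<125)&(S>110)&(V>50)
    if kind=="orange": m=(H>8)&(H<22)&(S>140)&(V>190)
    if kind=="green": m=((H>60)&(H<95)&(S>60)&(V>40))|((H>22)&(H<35)&(S>120)&(V>120))
    if kind=="silver": m=(S<45)&(V>165)
    if kind=="redgrip": m=((H<5)|(H>174))&(S>170)&(V>80)
    return m.astype(np.uint8)
def blobs(v,kind,amin=60,close=0):
    m=seg(v,kind)
    if close: m=cv2.morphologyEx(m,cv2.MORPH_CLOSE,np.ones((close,close),np.uint8))
    n,l,st,c=cv2.connectedComponentsWithStats(m)
    return [(c[i].round(1).tolist(),int(st[i,4]),l==i) for i in range(1,n) if st[i,4]>=amin]
E
python3 - <<'E'
from h import *
ctrl.reach([480,60,300],down(math.pi)); 
ctrl.wait(.2)
v=cap("wrist","w2"); 
im=v.img.copy()
cr=cv2.imread("pics/w1.png")[90:280,170:400]; cv2.imwrite("pics/crop1.png",cv2.resize(cr,None,fx=3,fy=3,interpolation=cv2.INTER_CUBIC))
for k,c in [("blue",9),("orange",0),("green",9),("silver",9)]:
    for b in blobs(v,k,60,c): print(k,b[:2])
E
```

```text
blue ([340.6, 158.6], 3222)
green ([150.6, 198.8], 2898)
silver ([243.6, 76.8], 483)
silver ([442.6, 160.5], 3066)
silver ([498.9, 273.3], 919)
silver ([103.7, 301.7], 138)
silver ([393.6, 301.8], 141)
silver ([173.6, 308.3], 251)
silver ([272.0, 351.7], 1081)
```

View pics/w2.png

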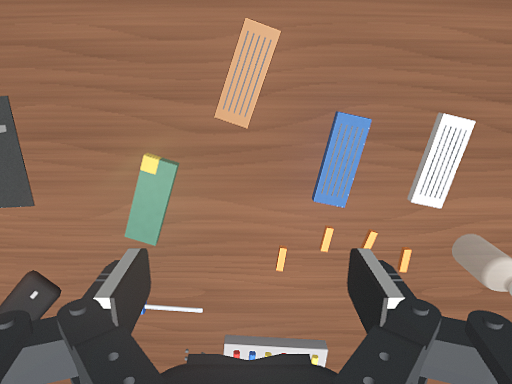

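View pics/crop1.png

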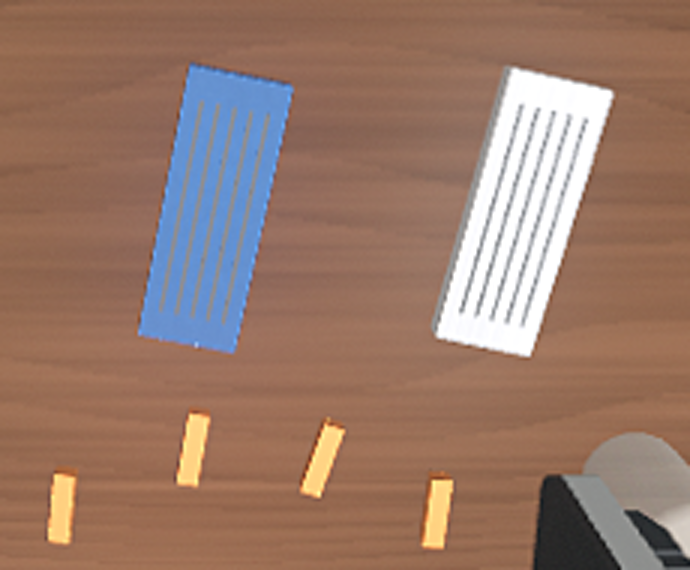

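The crop confirms the aluminium and blue drives, both with ribbed tops. Next I'll tune the colour segmentation.

```bash
python3 - <<'E'
from h import *
v=cap("wrist")
import pickle; pickle.dump(v,open("w2.pkl","wb"))
h=cv2.cvtColor(v.img,cv2.COLOR_RGB2HSV)
for nm,(x,y) in dict(stick=(281,259),stickside=(282,249),silverside=(428,155),silver=(445,170),bluetop=(345,170),blueside=(323,160),wood=(300,150),green=(150,210),greens=(136,190),yellow=(150,164),brown=(250,70)).items(): print(nm,h[y-1:y+2,x-1:x+2].reshape(-1,3).tolist()[::2])
print(v.c2w.round(3))
E
```

```text
stick [[20, 122, 255], [20, 124, 255], [20, 123, 255], [20, 123, 255], [20, 123, 255]]
stickside [[19, 135, 255], [13, 163, 247], [21, 119, 255], [21, 117, 255], [20, 119, 255]]
silverside [[13, 12, 145], [0, 0, 255], [15, 12, 217], [20, 14, 106], [0, 0, 255]]
silver [[120, 5, 252], [110, 7, 222], [107, 10, 179], [107, 10, 180], [0, 0, 255]]
bluetop [[109, 85, 174], [107, 138, 213], [111, 51, 171], [111, 23, 156], [106, 144, 216]]
blueside [[166, 40, 109], [110, 123, 108], [110, 126, 103], [108, 151, 110], [108, 132, 141]]
wood [[10, 107, 146], [10, 108, 147], [10, 112, 146], [10, 107, 145], [10, 108, 144]]
green [[77, 73, 174], [76, 74, 173], [76, 73, 174], [76, 72, 173], [76, 71, 173]]
greens [[29, 45, 147], [76, 73, 177], [78, 81, 180], [63, 41, 160], [76, 70, 176]]
yellow [[26, 120, 255], [26, 120, 255], [26, 119, 255], [26, 120, 255], [26, 120, 255]]
brown [[14, 92, 211], [14, 106, 227], [14, 107, 229], [14, 107, 231], [14, 106, 229]]
[[-2.00000e-03  9.54000e-01  2.99000e-01  4.04469e+02]
 [ 1.00000e+00  2.00000e-03  1.00000e-03  6.10170e+01]
 [ 0.00000e+00  2.99000e-01 -9.54000e-01  4.42805e+02]
 [ 0.00000e+00  0.00000e+00  0.00000e+00  1.00000e+00]]
```

```bash
cat >> h.py <<'E'
def seg(v,kind):
    h=cv2.cvtColor(v.img,cv2.COLOR_RGB2HSV).astype(int); H,S,V=h[...,0],h[...,1],h[...,2]
    if kind=="blue": m=(H>99)&(H<125)&(S>70)&(V>50)
    if kind=="orange": m=((H>=16)&(H<=23)&(S>85)&(V>232))|((H>=9)&(H<23)&(S>130)&(V>190))
    if kind=="green": m=((H>55)&(H<100)&(S>45)&(V>40))|((H>23)&(H<32)&(S>90)&(V>190))
    if kind=="silver": m=(S<40)&(V>90)
    if kind=="redgrip": m=((H<6)|(H>172))&(S>130)&(V>80)
    return m.astype(np.uint8)
DIM=dict(blue=[120,44,14],silver=[120,44,14],green=[120,44,16],orange=[36,10,10])
def fitall(v,kinds=("green","blue","silver","orange"),z=None,base=1.12,quiet=False):
    out=[]
    for k in kinds:
        D=DIM[k]; zc=D[2]/2 if z is None else z
        for c,a,m in blobs(v,k,60,0 if k=="orange" else 7):
            if a<(1500 if k!="orange" else 100) or a>(9000 if k!="orange" else 900): continue
            if c[1]>300: continue
            p0=onz(v,[c],zc)[0]
            best=None
            for yaw in (0,.4,.8,1.2,-.4,-.8,-1.2,1.57):
                p,r=fitbox([v],[m],D,[p0[0],p0[1],zc,yaw],zfix=zc)
                if best is None or r<best[1]: best=(p,r)
                if best[1]<.7: break
            p,r=best
            out.append((k,p,r,m,c))
            if not quiet: print(k,c,a,"xyz",p[:3].round(1),"yaw",round((p[3]+1.57)%math.pi-1.57,3),"rms",round(r,2))
    return out
E
python3 - <<'E'
from h import *
import pickle
fitall(pickle.load(open("w2.pkl","rb")))
ctrl.reach([500,-80,230],down(math.pi)); ctrl.wait(.2)
v=cap("wrist","w3"); pickle.dump(v,open("w3.pkl","wb")); print(ctrl.observe()["t"])
fitall(v)
E
```

```text
green [150.8, 199.0] 2926 xyz [560.3 -70.9   8. ] yaw -0.317 rms 0.69
blue [340.8, 158.7] 3303 xyz [504.6 180.7   7. ] yaw -0.205 rms 0.41
silver [246.4, 73.5] 1969 xyz [414.5  55.6   7. ] yaw -0.155 rms 6.98
silver [440.5, 159.8] 3486 xyz [505.4 313.3   7. ] yaw -0.21 rms 0.41
silver [342.2, 161.4] 1636 xyz [521.3 175.6   7. ] yaw -0.162 rms 6.52
silver [484.3, 262.0] 2195 xyz [660.  412.2   7. ] yaw 0.928 rms 2.28
orange [326.8, 239.5] 172 xyz [619.8 171.9   5. ] yaw -0.151 rms 1.11
orange [370.4, 239.7] 130 xyz [626.8 232.9   5. ] yaw -0.173 rms 1.47
orange [281.2, 259.3] 149 xyz [651.8 108.    5. ] yaw -0.104 rms 1.16
orange [405.1, 260.5] 182 xyz [653.3 288.5   5. ] yaw -0.04 rms 1.18
5.4
green [256.9, 201.6] 4080 xyz [560.  -70.4   8. ] yaw -0.316 rms 0.53
blue [481.3, 156.0] 4627 xyz [504.5 181.    7. ] yaw -0.211 rms 0.61
silver [387.8, 50.7] 2889 xyz [382.5  61.6   7. ] yaw -0.09 rms 10.07
silver [53.0, 162.6] 7962 xyz [ 515.8 -292.     7. ] yaw 0.013 rms 15.34
silver [487.1, 156.2] 2183 xyz [490.8 194.8   7. ] yaw -0.587 rms 8.69
orange [456.3, 248.5] 239 xyz [619.3 173.8   5. ] yaw -0.042 rms 2.22
orange [502.6, 252.8] 223 xyz [624.5 235.4   5. ] yaw -0.636 rms 2.52
orange [402.5, 267.5] 167 xyz [638.  110.1   5. ] yaw 0.138 rms 2.03
```

View pics/w3.png

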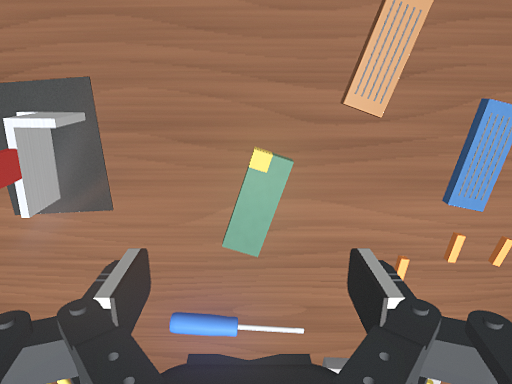

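```bash
python3 - <<'E'
from h import *
import pickle
v2=pickle.load(open("w2.pkl","rb"));v3=pickle.load(open("w3.pkl","rb"))
a=fitall(v2,("green","blue"),quiet=True);b=fitall(v3,("green","blue"),quiet=True)
for k in("green","blue"):
    A=[q for q in a if q[0]==k][0];B=[q for q in b if q[0]==k][0]
    p,r=fitbox([v2,v3],[A[3],B[3]],DIM[k],A[1]); print("joint",k,p.round(3),r)
ctrl.reach([575,195,200],down(math.pi)); ctrl.wait(.2)
v=cap("wrist","w4"); pickle.dump(v,open("w4.pkl","wb")); print(ctrl.observe()["t"])
fitall(v,("silver","blue","orange"))
E
```

```text
joint green [ 5.60436e+02 -7.06320e+01  7.06300e+00 -3.17000e-01] 0.6193548072837401
joint blue [ 5.04618e+02  1.81082e+02  6.45800e+00 -2.08000e-01] 0.5230672130721131
6.7583
silver [375.7, 81.8] 6785 xyz [505.6 313.    7. ] yaw -0.211 rms 0.37
silver [234.3, 82.5] 3271 xyz [519.8 180.2   7. ] yaw -0.02 rms 8.99
silver [453.6, 235.5] 4731 xyz [664.7 418.4   7. ] yaw 0.878 rms 5.57
blue [234.6, 80.4] 6391 xyz [504.4 180.4   7. ] yaw -0.207 rms 0.3
orange [60.1, 9.7] 174 xyz [444.6  36.8   5. ] yaw 1.28 rms 3.21
orange [225.8, 198.5] 321 xyz [618.4 170.1   5. ] yaw -0.176 rms 0.57
orange [284.0, 203.3] 317 xyz [624.2 230.8   5. ] yaw -0.283 rms 0.97
orange [167.5, 226.0] 327 xyz [650.1 106.6   5. ] yaw -0.141 rms 0.74
orange [335.5, 227.8] 300 xyz [652.7 287.4   5. ] yaw -0.031 rms 1.25
```

View pics/w4.png

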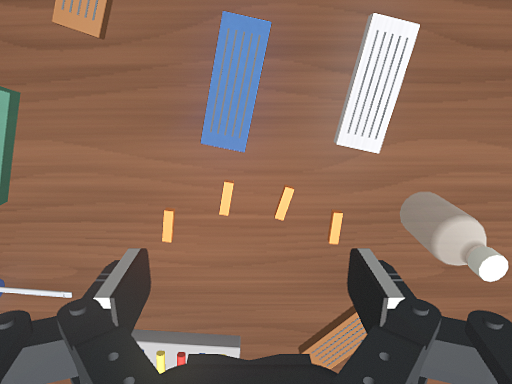

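```bash
cat >> h.py <<'E'
BASE=np.array([560.2,-70.6]); BYAW=-0.317
def b2w(x,y):
    c,s=math.cos(BYAW),math.sin(BYAW); return BASE+[c*x-s*y,s*x+c*y]
def pick(x,y,tyaw,z,newtons,zup=90):
    q=down(tyaw)
    ctrl.reach([x,y,zup],q); ctrl.move_linear([x,y,z],vel=200); ctrl.wait(.15)
    ctrl.grab(newtons); ctrl.wait(.2); o1=ctrl.observe()
    ctrl.move_linear([x,y,zup],vel=200); o2=ctrl.observe()
    print("picked t %.1f opening %.1f -> %.1f"%(o2["t"],o1["opening"],o2["opening"]),"low pos",o1["ee_pos"].round(1))
def place(x,y,tyaw,z,zup=90,zafter=None):
    q=down(tyaw)
    ctrl.reach([x,y,max(zup,z+40)],q); print("  carry opening %.1f"%ctrl.observe()["opening"])
    ctrl.move_linear([x,y,z+8],vel=200);ctrl.move_linear([x,y,z],vel=40); ctrl.wait(.2); o=ctrl.observe()
    print("  at place opening %.1f"%o["opening"],"pos",o["ee_pos"].round(1),"F",np.round(o["wrist_force"],1))
    ctrl.release(); ctrl.wait(.1)
    ctrl.move_linear([x,y,max(zafter or 0,z+70)],vel=250); print("  t %.1f"%ctrl.observe()["t"])
E
python3 - <<'E'
from h import *
pick(650.1,106.6,math.pi-.141,3,30)
x,y=b2w(-28,0); place(x,y,BYAW+math.pi/2,16+3.7,zafter=150)
cap("wrist","w5")
E
```

```text
picked t 9.6 opening 8.7 -> 8.8 low pos [650.2 106.6   3.1]
  carry opening 8.8
  at place opening 8.8 pos [533.8 -62.   20. ] F [-0.3 -0.3  0.6]
  t 13.4
```

View pics/w5.png

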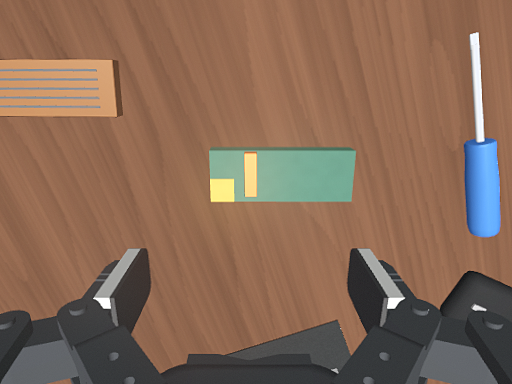

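The stick lies across the base at (250,175), square to it and well placed. Next is the second stick, plus a cross-check of the base pose from this other wrist orientation.

```bash
python3 - <<'E'
from h import *
v=cap("wrist"); fitall(v,("green",))
m=[b for b in blobs(v,"orange",100) if b[0][1]<280]; 
for c,a,mm in m:
    print(c,a,fitbox([v],[mm],DIM["orange"],[534,-62,21,BYAW+1.57],zfix=21))
print("expected",b2w(-28,0))
pick(618.4,170.1,math.pi-.176,3,30)
x,y=b2w(28,0); place(x,y,BYAW+math.pi/2,16+3.7,zafter=150)
v=cap("wrist","w6"); fitall(v,("green",))
for c,a,mm in [b for b in blobs(v,"orange",100) if b[0][1]<280]:
    p0=onz(v,[c],21)[0]; p,r=fitbox([v],[mm],DIM["orange"],[p0[0],p0[1],21,BYAW+1.57],zfix=21); print(c,a,p.round(2),r)
E
```

```text
green [286.0, 174.5] 6985 xyz [559.3 -70.9   8. ] yaw -0.313 rms 1.2
[251.5, 174.5] 522 (array([535.73431626, -59.48082654,  21.        ,   1.26120967]), 0.7280971667726206)
expected [533.59510435 -61.87191159]
picked t 16.9 opening 8.9 -> 8.9 low pos [618.5 170.1   3.1]
  carry opening 8.9
  at place opening 9.0 pos [587.  -79.4  20. ] F [0.5 0.5 0.2]
  t 20.6
green [215.8, 175.4] 6000 xyz [559.1 -71.6   8. ] yaw -0.31 rms 1.92
[15.8, 107.2] 108 [435.8   48.15  21.     1.37] 3.2289253299242313
[180.8, 174.0] 534 [534.94 -59.11  21.     1.24] 1.163077357727701
[250.6, 175.3] 508 [588.76 -77.71  21.     1.25] 0.6612846487348794
```

View pics/w6.png

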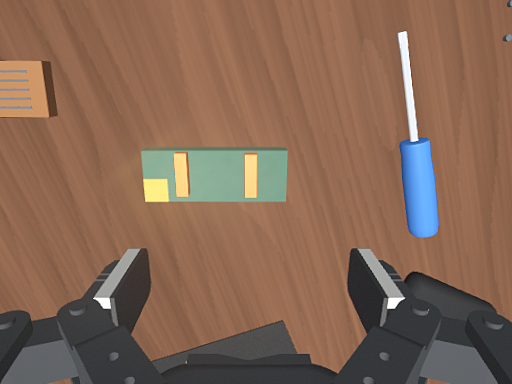

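```bash
sed -i 's/^BASE=.*/BASE=np.array([559.5,-70.6]); BYAW=-0.316/' h.py; python3 - <<'E'
from h import *
import pickle
pick(503.7,180.6,math.pi-.208,1.5,70)
x,y=b2w(-2.5,-2.5); place(x,y,BYAW+math.pi,26+1.9,zafter=200)
v=cap("wrist","w7"); pickle.dump(v,open("w7.pkl","wb"))
fitall(v,("blue",),z=33); print("target",x,y)
E
```

```text
picked t 23.8 opening 41.9 -> 42.0 low pos [504.6 180.7   2.5]
  carry opening 41.9
  at place opening 41.7 pos [556.8 -72.3  28.5] F [0.3 1.3 1.7]
  t 27.2
blue [248.4, 164.0] 6208 xyz [557. -72.  33.] yaw -0.313 rms 0.42
target 556.3468670009097 -72.1992974363912
```

View pics/w7.png

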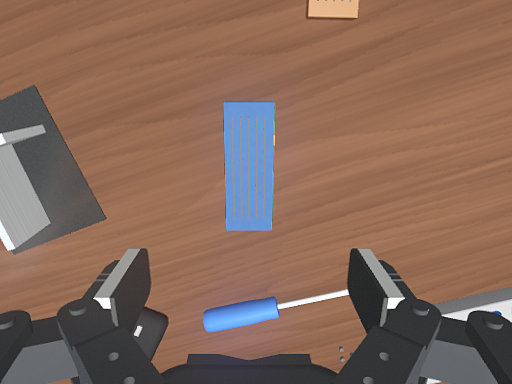

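The blue drive lies on both sticks, in line with the base; its image centre is (248,164). Now the two upper sticks.

```bash
python3 - <<'E'
from h import *
import pickle
for (sx,sy,syaw),lx in zip([(621.8,230.8,-.283),(650.3,287.4,-.06)],(-29,27)):
    pick(sx,sy,math.pi+syaw,3,30)
    x,y=b2w(lx,-1.5); place(x,y,BYAW+math.pi/2,40+3.7,zafter=170)
v=cap("wrist","w8")
for c,a,mm in [b for b in blobs(v,"orange",100) if b[0][1]<280]:
    p0=onz(v,[c],45)[0]; p,r=fitbox([v],[mm],DIM["orange"],[p0[0],p0[1],45,BYAW+1.57],zfix=45); print(c,a,p.round(2),r)
print(b2w(-29,-1.5),b2w(27,-1.5))
E
```

```text
picked t 30.7 opening 8.5 -> 8.8 low pos [621.9 230.8   3.1]
  carry opening 8.6
  at place opening 8.6 pos [531.7 -63.1  44. ] F [-0.2 -0.4  0. ]
  t 34.2
picked t 37.8 opening 8.9 -> 8.8 low pos [650.4 287.5   3.1]
  carry opening 8.7
  at place opening 8.7 pos [584.9 -80.5  44.1] F [-0.5 -0.1 -1. ]
  t 41.6
[180.0, 178.6] 530 [531.92 -63.01  45.     1.22] 1.2967512949073792
[250.4, 179.1] 503 [585.78 -80.94  45.     1.23] 0.960447143206565
[531.46975281 -63.01348287] [584.69697368 -80.41644117]
```

View pics/w8.png

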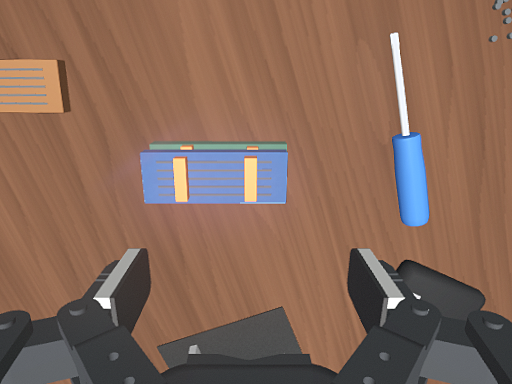

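```bash
python3 - <<'E'
from h import *
import pickle
pick(504.8,313,math.pi-.211,1.5,70)
x,y=b2w(-2.5,-2.5); place(x,y,BYAW+math.pi,50+1.9,zup=120,zafter=210)
v=cap("wrist","w9"); pickle.dump(v,open("w9.pkl","wb"))
fitall(v,("silver",),z=57); print("target",x,y)
E
```

```text
picked t 45.1 opening 42.0 -> 42.0 low pos [505.6 313.3   2.5]
  carry opening 42.1
  at place opening 41.9 pos [556.8 -72.3  52.5] F [ 0.3 -0.   1.2]
  t 49.0
silver [248.6, 166.9] 6930 xyz [556.7 -71.8  57. ] yaw -0.316 rms 0.56
silver [26.5, 193.9] 5193 xyz [ 514.8 -273.7   57. ] yaw -0.201 rms 10.46
target 556.3468670009097 -72.1992974363912
```

View pics/w9.png

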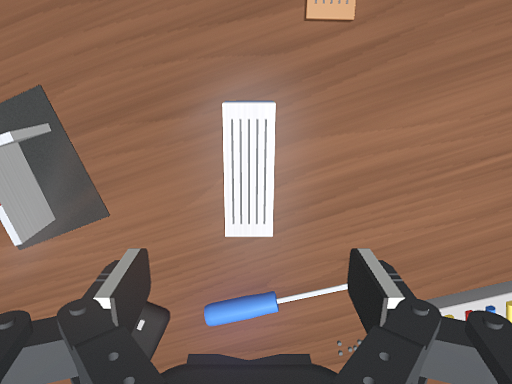

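The silver drive is on top, at image centre (248,167) and as aimed. Now to measure the square and its mat from two wrist poses.

```bash
python3 - <<'E'
from h import *
import pickle
for i,P in enumerate([[440,-290,300],[440,-340,260]]):
    ctrl.reach(P,down(math.pi)); ctrl.wait(.2)
    v=cap("wrist",f"sq{i}"); pickle.dump(v,open(f"sq{i}.pkl","wb"))
    for n in ["square_corner","square_grip","square_foot","mat_mid"]: print(n,spot("wrist",n))
    for c,a,m in blobs(v,"redgrip",60): print("red",c,a)
print(ctrl.observe()["t"])
E
```

```text
square_corner [([242.5, 157.4], 0.76), ([376.0, 322.5], 0.63)]
square_grip [([234.0, 209.7], 0.81)]
square_foot [([243.7, 188.8], 0.59)]
mat_mid [([238.9, 182.7], 0.57), ([260.3, 321.7], 0.15)]
square_corner [([287.5, 165.1], 0.8), ([458.4, 239.6], 0.19)]
square_grip [([282.6, 223.0], 0.72), ([286.6, 165.1], 0.62)]
square_foot [([283.1, 194.1], 0.87)]
mat_mid []
51.325
```

View pics/sq0.png

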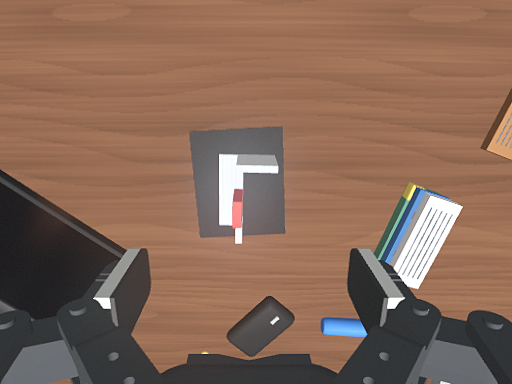

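View pics/sq1.png

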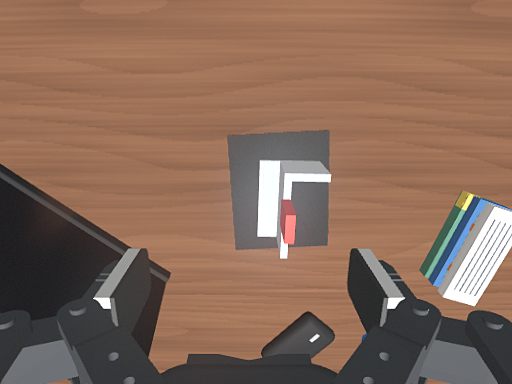

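```bash
cat >> h.py <<'E'
def bx(x0,x1,y0,y1,z0,z1): return np.array([[x,y,z] for x in(x0,x1) for y in(y0,y1) for z in(z0,z1)],float)
SQ=[bx(-8,90,-8,0,0,60),bx(-8,0,0,40,0,60),bx(20,50,-10,0,60,105)]
FOOT=bx(-8,90,-32,-8,0,5)
def sqmask(v):
    h=cv2.cvtColor(v.img,cv2.COLOR_RGB2HSV).astype(int); H,S,V=h[...,0],h[...,1],h[...,2]
    return (((V>105)&(S<50))|(((H<6)|(H>170))&(S>130)&(V>90))).astype(np.uint8)
def matmask(v):
    h=cv2.cvtColor(v.img,cv2.COLOR_RGB2HSV).astype(int); S,V=h[...,1],h[...,2]
    return ((V<90)&(V>35)&(S<60)).astype(np.uint8)
def render(v,boxes,p,up=4):
    Rm=R.from_euler('z',p[3]).as_matrix(); im=np.zeros((384,512),np.uint8)
    for B in boxes:
        q=proj(v,B@Rm.T+np.array(p[:3])); hl=cv2.convexHull(q.astype(np.float32))
        cv2.fillPoly(im,[np.round(hl*16).astype(np.int32)],255,lineType=cv2.LINE_AA,shift=4)
    return im
def fitsq(vs,p0,boxes,z=3.0,msk=sqmask,pad=45):
    from scipy.optimize import minimize
    W=[]
    for v in vs:
        r=render(v,boxes,[p0[0],p0[1],z,p0[2]]); roi=cv2.dilate(r,np.ones((pad,pad)))>0
        m=msk(v)*roi; W.append((cv2.GaussianBlur(m.astype(np.float32)*255,(0,0),1.5),roi))
    def cost(d):
        return sum(float(np.mean((cv2.GaussianBlur(render(v,boxes,[p0[0]+d[0],p0[1]+d[1],z,p0[2]+d[2]/30]).astype(np.float32),(0,0),1.5)-m)[roi]**2)) for v,(m,roi) in zip(vs,W))
    best=None
    for a in(0,-4,4):
        s=minimize(cost,[0,0,a],method="Nelder-Mead",options=dict(initial_simplex=np.array([[0,0,a],[6,0,a],[0,6,a],[0,0,a+4]]),xatol=.03,fatol=.1,maxiter=250))
        if best is None or s.fun<best.fun: best=s
    d=best.x; return np.array([p0[0]+d[0],p0[1]+d[1],p0[2]+d[2]/30]),best.fun
def overlay(v,items,name,crop=None,fx=3):
    im=cv2.cvtColor(v.img,cv2.COLOR_RGB2BGR).copy()
    for boxes,p,col in items:
        Rm=R.from_euler('z',p[3]).as_matrix()
        for B in boxes:
            q=np.round(proj(v,B@Rm.T+np.array(p[:3]))).astype(int)
            for i in range(8):
                for j in range(i+1,8):
                    if bin(i^j).count("1")==1: cv2.line(im,tuple(map(int,q[i])),tuple(map(int,q[j])),col,1)
    if crop: a,b,c,d=crop; im=cv2.resize(im[b:d,a:c],None,fx=fx,fy=fx,interpolation=cv2.INTER_CUBIC)
    cv2.imwrite(f"pics/{name}.png",im)
E
python3 - <<'E'
from h import *
import pickle
vs=[pickle.load(open(f"sq{i}.pkl","rb")) for i in(0,1)]
# start: corner
c0=onz(vs[0],[[242.5,157.4]],3)[0]; print("corner0",c0)
print("tri grip",tri(vs,[[234,209.7],[282.6,223]]),"tri foot",tri(vs,[[243.7,188.8],[283.1,194.1]]),"tri corner",tri(vs,[[242.5,157.4],[287.5,165.1]]))
for bs in (SQ+[FOOT],):
    for v in [[vs[0]],[vs[1]],vs]:
        p,f=fitsq(v,[c0[0],c0[1],0.0],bs); print(p.round(3),f)
MAT=[bx(-75,75,-60,60,-3,0)]
pm,f=fitsq(vs,[500,-295,0.05],MAT,msk=lambda v:((matmask(v)|sqmask(v))),z=3,pad=25); print("mat",pm.round(3),f)
for i in (0,1): overlay(vs[i],[(SQ+[FOOT],[p[0],p[1],3,p[2]],(0,255,255)),(MAT,[pm[0],pm[1],3,pm[2]],(255,255,0))],f"ov{i}",crop=(160,100,360,280))
E
```

```text
corner0 [ 461.93619014 -296.46877722    3.        ]
tri grip [ 505.08900338 -305.03252315   81.10507526] tri foot [ 510.81394442 -295.04157826  -21.37734823] tri corner [ 456.6921774  -296.13102252   29.22399435]
[ 468.153 -291.142   -0.615] 12700.623046875
[ 468.417 -297.074   -0.559] 10367.060546875
[ 469.932 -294.472   -0.574] 23398.7607421875
mat [ 520.699 -309.484   -0.591] 19352.41796875
```

View pics/ov1.png

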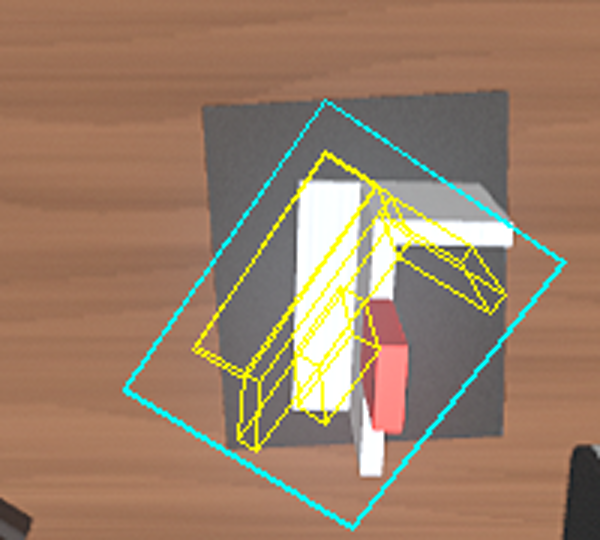

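View pics/ov0.png

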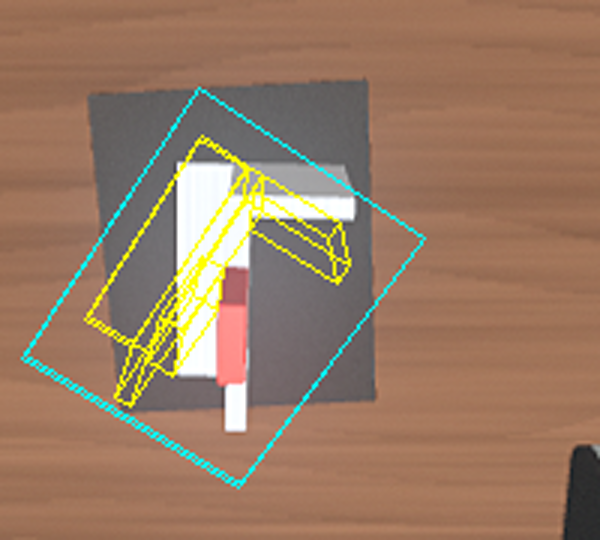

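```bash
python3 - <<'E'
from h import *
import pickle
v=pickle.load(open("sq1.pkl","rb"))
h=cv2.cvtColor(v.img,cv2.COLOR_RGB2HSV)
for n,(x,y) in dict(foot=(267,200),mat=(245,150),mat2=(310,230),short=(300,167),shorttop=(300,178),red=(293,225),reddark=(284,210)).items(): print(n,h[y,x])
r=render(v,SQ+[FOOT],[465,-296,3,0.0]); m=sqmask(v)*255
cv2.imwrite("pics/dbg.png",np.hstack([r,m]))
E
```

```text
foot [ 90   1 255]
mat [170   8 100]
mat2 [  0  15 102]
short [120   3 168]
shorttop [ 90   1 255]
red [  1 115 255]
reddark [178 102 167]
```

View pics/dbg.png

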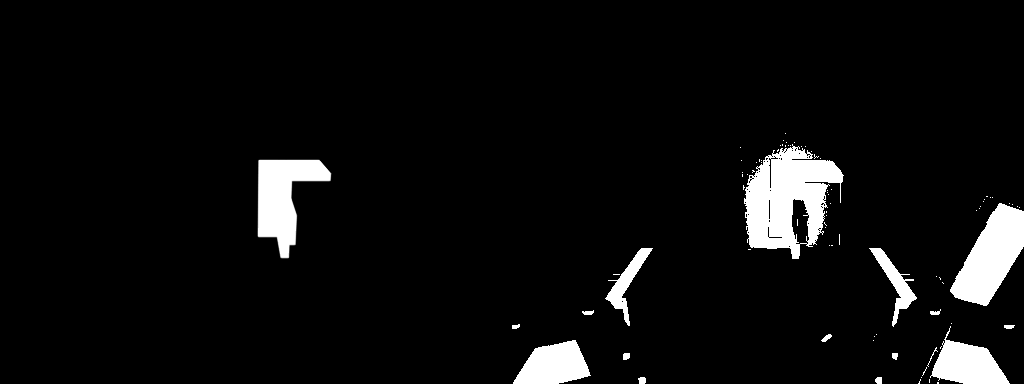

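Only the thresholds were off. I'll fix them and refit.

```bash
cat >> h.py <<'E'
def sqmask(v):
    h=cv2.cvtColor(v.img,cv2.COLOR_RGB2HSV).astype(int); H,S,V=h[...,0],h[...,1],h[...,2]
    return (((V>140)&(S<50))|(((H<6)|(H>170))&(S>75)&(V>110))).astype(np.uint8)
def matmask(v):
    h=cv2.cvtColor(v.img,cv2.COLOR_RGB2HSV).astype(int); S,V=h[...,1],h[...,2]
    return ((V<135)&(V>40)&(S<50)).astype(np.uint8)
MAT=[bx(-75,75,-60,60,-3,0)]
E
python3 - <<'E'
from h import *
import pickle
vs=[pickle.load(open(f"sq{i}.pkl","rb")) for i in(0,1)]
bs=SQ+[FOOT]
for v in [[vs[0]],[vs[1]],vs]:
    p,f=fitsq(v,[465,-296,0.0],bs,pad=25); print(p.round(3),f)
for v in [[vs[0]],[vs[1]],vs]:
    pm,f=fitsq(v,[500,-295,0.05],MAT,msk=lambda v:((matmask(v)|sqmask(v))),z=3,pad=15); print("mat",pm.round(3),f)
for i in (0,1): overlay(vs[i],[(bs,[p[0],p[1],3,p[2]],(0,160,0)),(MAT,[pm[0],pm[1],3,pm[2]],(255,255,0))],f"ovb{i}",crop=(160,100,360,280))
E
```

```text
[ 4.63939e+02 -2.92944e+02 -4.38000e-01] 14045.767578125
[ 4.57984e+02 -2.98857e+02 -3.11000e-01] 12519.244140625
[ 4.60163e+02 -2.96060e+02 -3.69000e-01] 27139.609375
mat [ 4.99016e+02 -3.01576e+02  5.20000e-02] 450.7440185546875
mat [ 4.99490e+02 -3.01307e+02  5.60000e-02] 499.54290771484375
mat [ 4.99254e+02 -3.01387e+02  5.60000e-02] 1099.888427734375
```

View pics/ovb1.png

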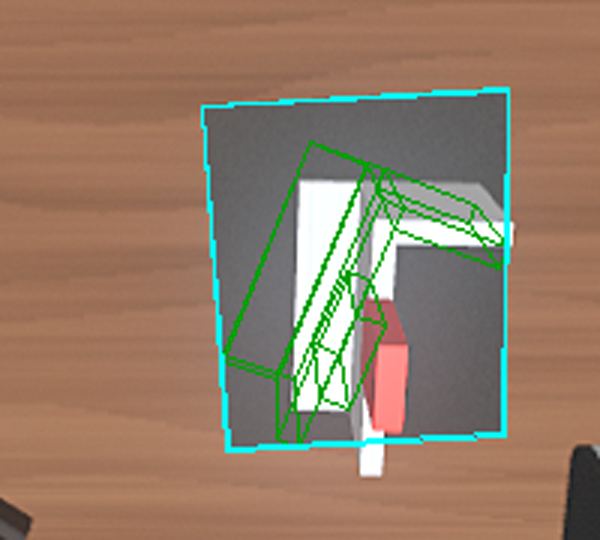

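View pics/ovb0.png

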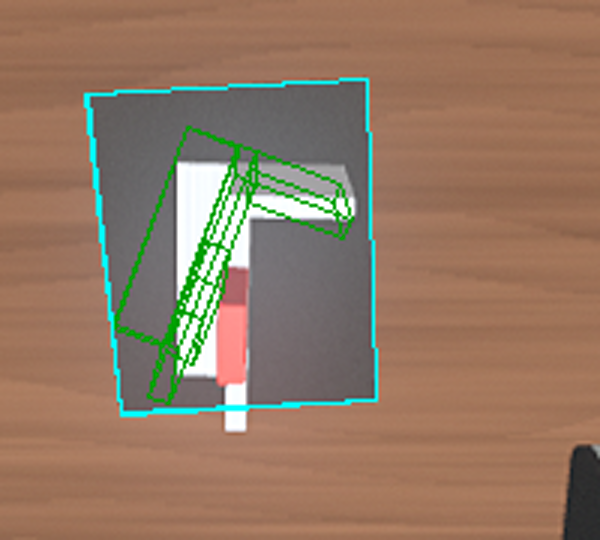

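```bash
python3 - <<'E'
from h import *
import pickle
v=pickle.load(open("sq1.pkl","rb"))
bs=SQ+[FOOT]
r=render(v,bs,[462,-296,3,0.0]); m=sqmask(v)*255
cv2.imwrite("pics/dbg2.png",cv2.resize(np.hstack([r,m,cv2.absdiff(r,m)])[100:300,:].reshape(200,3,512)[:,:,180:380].reshape(200,600),None,fx=1.3,fy=1.3))
roi=cv2.dilate(r,np.ones((25,25)))>0
for yaw in (-.4,-.2,-.1,0,.1): print(yaw,np.mean((render(v,bs,[462,-296,3,yaw]).astype(float)-m)[roi]**2))
E
```

```text
-0.4 16527.110827601507
-0.2 10412.790437097849
-0.1 6191.2615930774355
0 4070.0741069447527
0.1 8870.00066563124
```

View pics/dbg2.png

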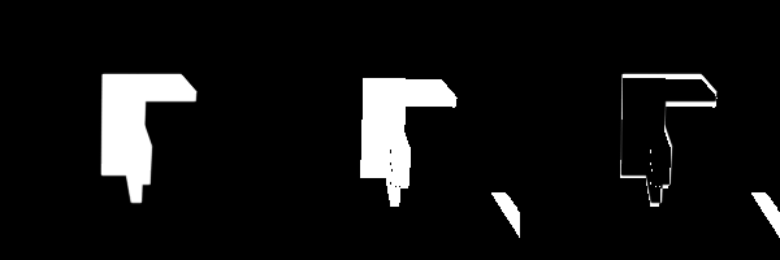

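```bash
python3 - <<'E'
from h import *
import pickle
vs=[pickle.load(open(f"sq{i}.pkl","rb")) for i in(0,1)]
bs=SQ+[FOOT]
for v in [[vs[0]],[vs[1]],vs]:
    p,f=fitsq(v,[465,-296,0.0],bs,pad=15,msk=sqmask); print(p.round(3),f)
for i in (0,1): overlay(vs[i],[(bs,[p[0],p[1],3,p[2]],(0,160,0))],f"ovc{i}",crop=(160,100,360,280))
E
```

```text
[ 4.65657e+02 -2.95472e+02 -2.50000e-02] 229.57568359375
[ 4.65753e+02 -2.95838e+02 -1.10000e-02] 123.93962097167969
[ 4.65518e+02 -2.95659e+02 -1.70000e-02] 357.5476531982422
```

View pics/ovc1.png

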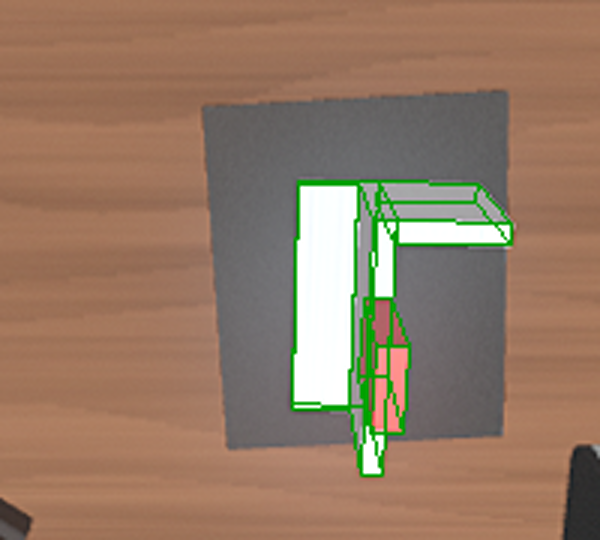

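The fit overlays well: square corner about (465,-296), yaw about -0.015; mat middle about (498.5,-301.4), yaw 0.056. Now to grasp the grip.

```bash
python3 - <<'E'
from h import *
import pickle
v=cap("wrist"); p,f=fitsq([v],[465.5,-295.7,-.016],SQ+[FOOT],pad=15,msk=sqmask); print("now",p.round(3),f)
cx,cy,yaw=464.8,-295.7,-.016
g=np.array([cx,cy])+R.from_euler('z',yaw).as_matrix()[:2,:2]@[35,-5]
print("grip",g)
ctrl.reach([g[0],g[1],130],down(math.pi+yaw)); ctrl.move_linear([g[0],g[1],75],vel=120); ctrl.wait(.2)
ctrl.grab(100); ctrl.wait(.3); o=ctrl.observe(); print(o["opening"],o["ee_pos"].round(1),np.round(o["wrist_force"],1))
ctrl.move_linear([g[0],g[1],110],vel=60); ctrl.wait(.3); o=ctrl.observe(); print(o["opening"],o["ee_pos"].round(1),np.round(o["wrist_force"],1),np.round(o["torque"],2),o["t"])
v=cap("wrist","g1"); pickle.dump(v,open("g1.pkl","wb"))
E
```

```text
now [ 4.65994e+02 -2.95702e+02 -1.40000e-02] 134.21334838867188
grip [ 499.71552351 -301.25933612]
8.527776159344802 [ 499.9 -301.5   75.2] [ 1.1 -2.   1.2]
8.50083454960422 [ 499.5 -301.1  109.6] [ 0.5 -0.  -2.6] [ 0.07 -0.02 -0.  ] 54.8417
```

View pics/g1.png

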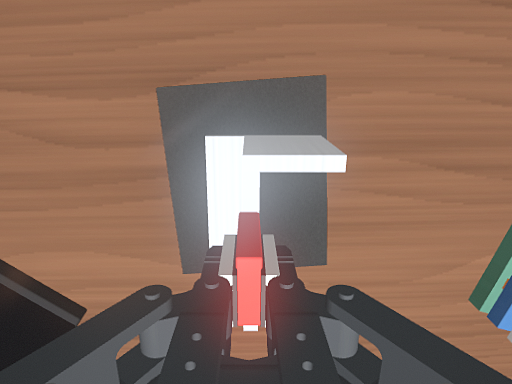

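The square is held upright and lifted off the mat (weight 2.6 N). Next I'll carry it to the base corner and press with force feedback.

```bash
cat >> h.py <<'E'
def sqt(lx,ly,z):
    w=b2w(lx+35,ly-5); return [w[0],w[1],z]
def lf(F0=None):
    o=ctrl.observe(); F=np.array(o["wrist_force"]); F=F if F0 is None else F-F0
    c,s=math.cos(BYAW),math.sin(BYAW); d=np.array(o["ee_pos"][:2])-BASE
    return np.array([c*F[0]+s*F[1],-s*F[0]+c*F[1],F[2]]),np.array([c*d[0]+s*d[1]-35,-s*d[0]+c*d[1]+5,o["ee_pos"][2]]),o
E
python3 - <<'E'
from h import *
import pickle
q=down(math.pi+BYAW)
ctrl.move_linear(sqt(-85,-60,112),rotation=q,vel=120); print(ctrl.observe()["opening"])
ctrl.move_linear(sqt(-78,-40,112),vel=100)
ctrl.wait(.2); v=cap("wrist","g2")
ctrl.move_linear(sqt(-78,-40,73.5),vel=60); ctrl.wait(.4)
F,p,o=lf(); print(F.round(2),p.round(2),o["opening"],o["t"])
E
```

```text
8.354184296726615
[-0.11  1.57 -1.71] [-77.94 -40.01  73.58] 8.499132518491498 58.3833
```

View pics/g2.png

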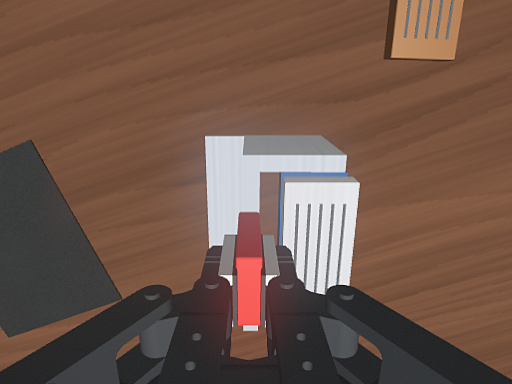

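```bash
cat >> h.py <<'E'
def avgF(n=6):
    A=[];
    for _ in range(n):
        A.append(lf()[0]); ctrl.wait(.03)
    return np.mean(A,0)
E
python3 - <<'E'
from h import *
F0=avgF(10); print("F0",F0.round(2))
ly=-28; ctrl.move_linear(sqt(-78,ly,73.3),vel=40); ctrl.wait(.2); print(avgF().round(2))
while ly<-18:
    ly+=0.6; ctrl.move_linear(sqt(-78,ly,73.3),vel=10); ctrl.wait(.05); F=avgF(4)-F0; p=lf()[1]
    print(round(ly,1),F.round(1),p.round(2))
    if F[1]<-5: break
print(ctrl.observe()["t"],ctrl.observe()["opening"])
E
```

```text
F0 [-0.05  0.2  -2.56]
[-0.35 -0.27 -2.23]
-27.4 [ 0.  -0.5  0.4] [-77.99 -27.4   73.31]
-26.8 [-0.3 -0.7  0.6] [-77.99 -26.79  73.31]
-26.2 [-0.4 -0.2  0.6] [-77.98 -26.21  73.32]
-25.6 [-0.1  0.1  0.6] [-78.   -25.62  73.3 ]
-25.0 [0.1 0.1 0.2] [-77.98 -25.    73.32]
-24.4 [-0.2 -0.8  0.5] [-78.   -24.44  73.3 ]
-23.8 [-0.7 -2.2  0.4] [-77.98 -23.95  73.32]
-23.2 [ 0.4 -2.4  0.3] [-77.91 -23.14  73.34]
-22.6 [ 0.2 -1.7  0.1] [-77.95 -22.56  73.33]
-22.0 [ 0.3 -2.1  0.3] [-77.96 -22.04  73.35]
-21.4 [-0.5 -5.6  0.8] [-77.95 -21.78  73.36]
64.3333 8.907282058156103
```

```bash
python3 - <<'E'
from h import *
F0=np.array([-.2,-.0,-2.3]); ly=-21.9
ctrl.move_linear(sqt(-78,ly,73.3),vel=10); lx=-66.
ctrl.move_linear(sqt(lx,ly,73.3),vel=30); ctrl.wait(.1); print(avgF().round(2))
while lx<-55:
    lx+=0.6; ctrl.move_linear(sqt(lx,ly,73.3),vel=10); ctrl.wait(.05); F=avgF(4)-F0; p=lf()[1]
    print(round(lx,1),F.round(1),p.round(2))
    if F[0]<-6: break
for k in range(6):
    F=avgF(4)-F0; 
    if F[1]<-6 and F[0]<-6: break
    if F[1]>-6: ly+=.3
    if F[0]>-6: lx+=.3
    ctrl.move_linear(sqt(lx,ly,73.3),vel=10); ctrl.wait(.1); print(round(lx,1),round(ly,1),(avgF(4)-F0).round(1),lf()[1].round(2))
v=cap("wrist","g3"); cap("scene","s3"); 
ctrl.wait(1.3); print((avgF(4)-F0).round(1),lf()[1].round(2),ctrl.observe()["torque"].round(2),ctrl.observe()["opening"],ctrl.observe()["t"])
open("lxy.txt","w").write(f"{lx} {ly}")
E
python3 -c "
import cv2
s=cv2.imread('pics/s3.png')[120:230,170:340]; cv2.imwrite('pics/s3c.png',cv2.resize(s,None,fx=4,fy=4,interpolation=cv2.INTER_CUBIC))"
```

```text
[-1.47 -3.8  -4.78]
-65.4 [-2.9 -3.9 -0.1] [-65.47 -21.89  73.34]
-64.8 [-2.3 -3.8 -0.1] [-64.64 -21.92  73.4 ]
-64.2 [-1.6 -3.6 -0.3] [-64.08 -21.9   73.37]
-63.6 [-1.9 -3.3  0.1] [-63.55 -21.89  73.32]
-63.0 [-1.7 -3.6 -0.4] [-63.   -21.9   73.28]
-62.4 [-2.  -3.7  0.2] [-62.41 -21.9   73.24]
-61.8 [-2.3 -3.5 -0.2] [-61.87 -21.91  73.26]
-61.2 [-3.1 -3.5 -0.1] [-61.5  -21.9   73.19]
-60.6 [-3.7 -3.6  0.5] [-61.02 -21.9   73.17]
-60.0 [-3.4 -3.6  0.5] [-60.52 -21.9   73.12]
-59.4 [-4.4 -3.9  0.8] [-60.09 -21.88  73.08]
-58.8 [-5.7 -3.8  2.5] [-59.95 -21.88  73.03]
-58.2 [-7.4 -4.   3.5] [-59.81 -21.87  72.94]
-58.2 -21.6 [-7.  -4.9  3.7] [-59.78 -21.81  72.94]
-58.2 -21.3 [-7.4 -6.   3.8] [-59.76 -21.73  72.96]
-58.2 -21.0 [-7.5 -6.8  3.8] [-59.76 -21.7   72.96]
[-7.6 -6.8  3.6] [-59.77 -21.68  72.95] [-0.86  2.02 -0.01] 8.512578535051608 74.5833
```

View pics/g3.png

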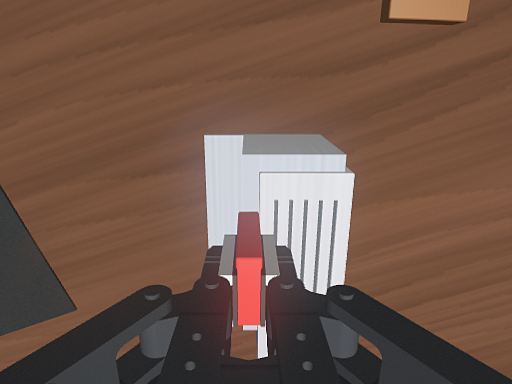

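View pics/s3c.png

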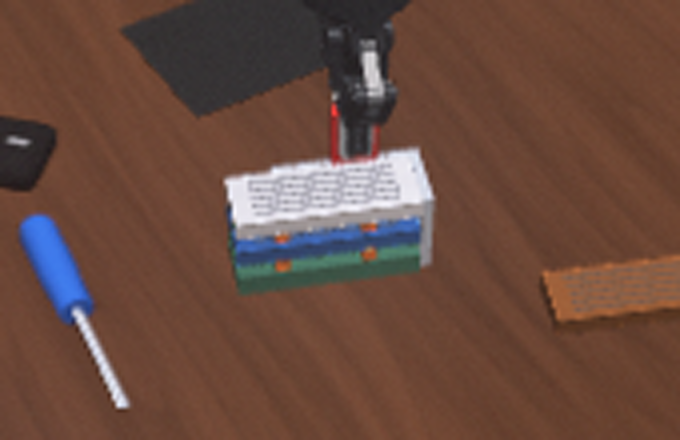

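The drives met the long leg at y of about -24.3 and the base face at about -21.7. The push in x may have tilted the square slightly: Fz went to +3.5 and the TCP sank 0.4 mm. I'll back off and inspect the flushness.

```bash
python3 - <<'E'
from h import *
import pickle
ctrl.move_linear(sqt(-60.5,-22.3,73.3),vel=10)
ctrl.move_linear(sqt(-80,-42,73.6),vel=40); ctrl.wait(.3); print(avgF().round(2))
ctrl.move_linear(sqt(-110,-75,125),vel=120); ctrl.wait(.3); print(avgF().round(2),ctrl.observe()["t"])
v=cap("wrist","g4"); pickle.dump(v,open("g4.pkl","wb"))
im=cv2.cvtColor(v.img,cv2.COLOR_RGB2BGR)
cv2.imwrite("pics/g4c.png",cv2.resize(im[130:330,250:450],None,fx=3,fy=3,interpolation=cv2.INTER_CUBIC))
E
```

```text
[-0.35 -0.01 -2.62]
[-0.11 -0.08 -2.22] 77.5583
```

View pics/g4.png

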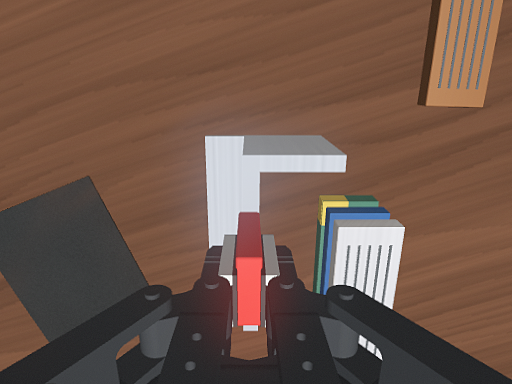

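View pics/g4c.png

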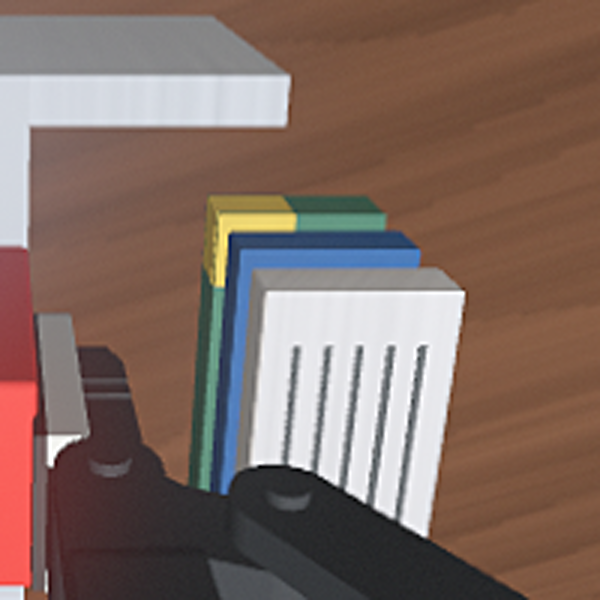

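```bash
python3 - <<'E'
from h import *
import pickle
v=pickle.load(open("g4.pkl","rb"))
def loc(p):
    c,s=math.cos(BYAW),math.sin(BYAW); d=p[:2]-BASE; return np.array([c*d[0]+s*d[1],-s*d[0]+c*d[1]])
for n,c,z in [("base",(216,212),16),("base_r",(386,212),16),("blue",(240,249),40),("blue_r",(420,249),40),("silver",(265,291),64),("silver_r",(464,291),64),
   ("base_bot",(210,196),0),("blue_bot",(231,233),26),("silver_bot",(253,268),50)]:
    uv=[(c[0]+.5)/3-.5+250,(c[1]+.5)/3-.5+130]; print(n,loc(onz(v,[uv],z)[0]).round(2))
print("1px mm", (loc(onz(v,[[330,221]],64)[0])-loc(onz(v,[[330,220]],64)[0])).round(2))
E
```

```text
base [-60.69 -22.38]
base_r [-60.65  22.26]
blue [-59.9  -21.47]
blue_r [-59.81  21.89]
silver [-59.7  -21.44]
silver_r [-59.54  22.16]
base_bot [-59.65 -20.71]
blue_bot [-58.65 -20.49]
silver_bot [-59.2  -20.69]
1px mm [0.7  0.05]
```

```bash
python3 - <<'E'
import cv2,numpy as np
I={n:cv2.cvtColor(cv2.imread(f"pics/{n}.png"),cv2.COLOR_BGR2GRAY).astype(np.float32) for n in("g1","g2","g3","g4")}
def edge(col,s): return s
for n,im in I.items():
    # rows of dark->bright/bright->dark transitions along a few columns
    out=[]
    for c in (230,290,310):
        p=im[125:185,c-6:c+6].mean(1); g=np.diff(p)
        k=[i for i in range(1,len(g)-1) if abs(g[i])>12 and abs(g[i])>=abs(g[i-1]) and abs(g[i])>abs(g[i+1])]
        out.append([round(125.5+i+0.5*(abs(g[i-1])-abs(g[i+1]))/(abs(g[i-1])-2*abs(g[i])+abs(g[i+1])),2) for i in k])
    q=im[160:168,190:360].mean(0); g=np.diff(q); k=[i for i in range(1,len(g)-1) if abs(g[i])>12 and abs(g[i])>=abs(g[i-1]) and abs(g[i])>abs(g[i+1])]
    print(n,out,"cols",[190.5+i for i in k])
E
```

```text
g1 [[np.float32(135.48)], [np.float32(134.67), np.float32(154.51), np.float32(171.72)], [np.float32(134.7), np.float32(154.52), np.float32(171.78)]] cols [205.5, 345.5]
g2 [[np.float32(135.56)], [np.float32(134.71), np.float32(154.56), np.float32(171.45), np.float32(181.76)], [np.float32(134.72), np.float32(154.58), np.float32(171.61), np.float32(181.7)]] cols [205.5, 345.5]
g3 [[np.float32(134.57)], [np.float32(133.71), np.float32(153.79), np.float32(172.35)], [np.float32(133.75), np.float32(153.82), np.float32(172.33)]] cols [204.5, 345.5]
g4 [[np.float32(135.56)], [np.float32(134.7), np.float32(154.56), np.float32(171.65)], [np.float32(134.72), np.float32(154.57), np.float32(171.66)]] cols [205.5, 345.5]
```

```bash
python3 - <<'E'
from h import *
import pickle
v=pickle.load(open("g4.pkl","rb"))
tcp=np.array(sqt(-110,-75,125)); Rb=R.from_euler('z',BYAW).as_matrix()
def row(s,th,P):  # P in square frame; grasp pivot at (35,-5,91)
    P=np.array(P,float); piv=np.array([35,-5,91.]); d=P-piv
    d=R.from_euler('y',th).as_matrix()@d; d=d+[s,0,0]
    return proj(v,[tcp+Rb@(d+[0,0,91-72.])])[0]
B,T=[-8,20,0],[-8,20,60]
print(row(0,0,B),row(0,0,T))
J=np.array([[ (row(.5,0,P)-row(-.5,0,P))[1], (row(0,.005,P)-row(0,-.005,P))[1]/.01] for P in(B,T)])
print(J, np.linalg.solve(J,[-1.0,-.75]))
E
```

```text
[287.5648043  134.09152806] [301.75872232 153.90990867]
[[   1.59181572 -134.44665504]
 [   2.13575349  -46.83042596]] [-0.25402018  0.00443036]
```

During the press the square pitched only 0.004 rad, so it stayed upright to about 0.2 mm over the stack. Next I'll stand it back on the mat, then inspect the stack with the free gripper.

```bash
python3 - <<'E'
from h import *
import pickle
q=down(math.pi+.056); X,Y=498.8,-306.4
ctrl.move_linear([X,Y,115],rotation=q,vel=120); ctrl.wait(.1); print(ctrl.observe()["opening"])
ctrl.move_linear([X,Y,79],vel=80); ctrl.move_linear([X,Y,75.2],vel=15); ctrl.wait(.3)
z=75.2
while avgF(3)[2]<-1.0 and z>73.5:
    z-=.3; ctrl.move_linear([X,Y,z],vel=10)
print(z,avgF().round(2)); ctrl.release(); ctrl.wait(.2); print(avgF().round(2))
ctrl.move_linear([X,Y,150],vel=150)
ctrl.reach([440,-290,300],down(math.pi)); ctrl.wait(.3)
v=cap("wrist","m1"); p,f=fitsq([v],[465,-300,.05],SQ+[FOOT],pad=15,msk=sqmask); print(p.round(3),f)
print("foot",(p[:2]+R.from_euler('z',p[2]).as_matrix()[:2,:2]@[35,0]).round(1))
pm,f=fitsq([v],[499.2,-301.4,.056],MAT,msk=lambda v:((matmask(v)|sqmask(v))),z=3,pad=15); print("mat",pm.round(3),f,ctrl.observe()["t"])
E
```

```text
8.82697781425463
74.9 [-2.09  0.53  1.53]
[-0.28 -0.07  0.23]
[ 4.64515e+02 -3.03427e+02  5.20000e-02] 125.16629791259766
foot [ 499.5 -301.6]
mat [ 4.99441e+02 -3.01533e+02  5.60000e-02] 490.8642272949219 84.1833
```

View pics/m1.png

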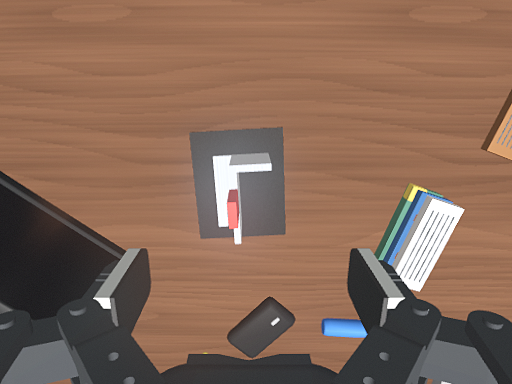

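The square now stands with its foot at (499.5,-301.6); the mat middle is at (499.4,-301.5). Next is a close view almost directly above the marked corner, to measure flushness.

```bash
python3 - <<'E'
from h import *
import pickle
q=down(math.pi+BYAW)
for i,(lx,ly,z) in enumerate([(0,-45,170),(14,-26,170)]):
    w=b2w(lx,ly); ctrl.reach([w[0],w[1],z],q); ctrl.wait(.4)
    v=cap("wrist",f"f{i}"); pickle.dump(v,open(f"f{i}.pkl","wb"))
    w=b2w(-60,-22); c=proj(v,[[w[0],w[1],z0] for z0 in(0,16,40,64)]); print(c.round(1))
    cx,cy=c[2].astype(int); im=cv2.cvtColor(v.img,cv2.COLOR_RGB2BGR)[max(0,cy-40):cy+60,cx-40:cx+80]
    print(max(0,cy-40),cx-40); cv2.imwrite(f"pics/f{i}c.png",cv2.resize(im,None,fx=6,fy=6,interpolation=cv2.INTER_CUBIC))
print(ctrl.observe()["t"])
E
```

```text
[[274.4  97.7]
 [275.8  98.7]
 [278.2 100.4]
 [281.  102.3]]
60 238
[[252.9  81.9]
 [253.1  82. ]
 [253.5  82.2]
 [254.   82.5]]
42 213
86.2917
```

View pics/f0c.png

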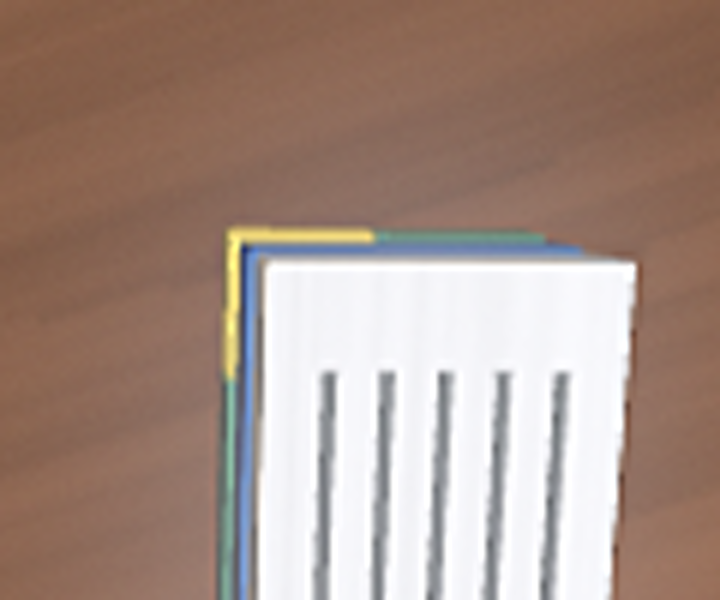

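View pics/f1c.png

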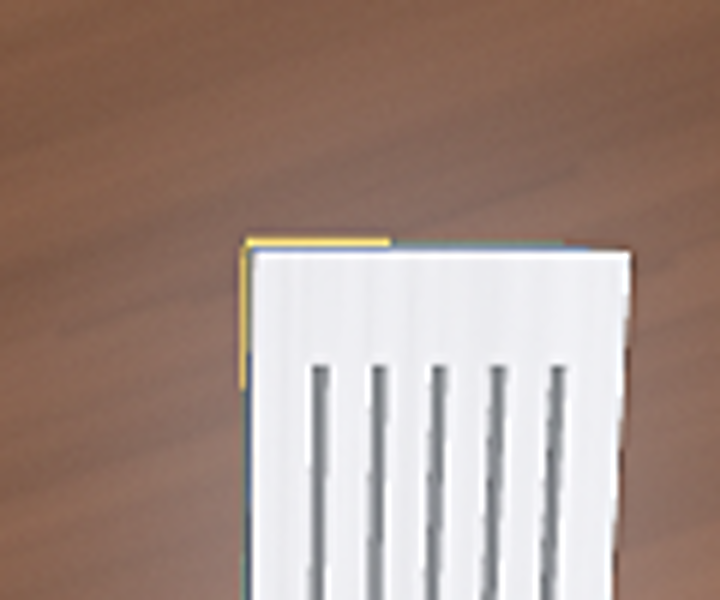

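```bash
python3 - <<'E'
from h import *
import pickle
q=down(BYAW)
for i,(cx0,cy0) in enumerate([(-70,-30),(-85,-40)]):
    w=b2w(cx0-75.7,cy0); ctrl.reach([w[0],w[1],170],q); ctrl.wait(.4)
    v=cap("wrist",f"h{i}"); pickle.dump(v,open(f"h{i}.pkl","wb"))
    w=b2w(-60,-22); c=proj(v,[[w[0],w[1],z0] for z0 in(0,16,40,64)]); print(c.round(1))
    cx,cy=c[2].astype(int); x0,y0=cx-80,max(0,cy-60); im=cv2.cvtColor(v.img,cv2.COLOR_RGB2BGR)[y0:y0+100,x0:x0+120]
    print(x0,y0); cv2.imwrite(f"pics/h{i}c.png",cv2.resize(im,None,fx=6,fy=6,interpolation=cv2.INTER_CUBIC))
print(ctrl.observe()["t"])
E
```

```text
[[239.9  70. ]
 [239.4  69.5]
 [238.6  68.5]
 [237.6  67.4]]
158 8
[[228.2  51.8]
 [227.1  50.3]
 [225.2  47.6]
 [222.9  44.4]]
145 0
90.0667
```

View pics/h0c.png

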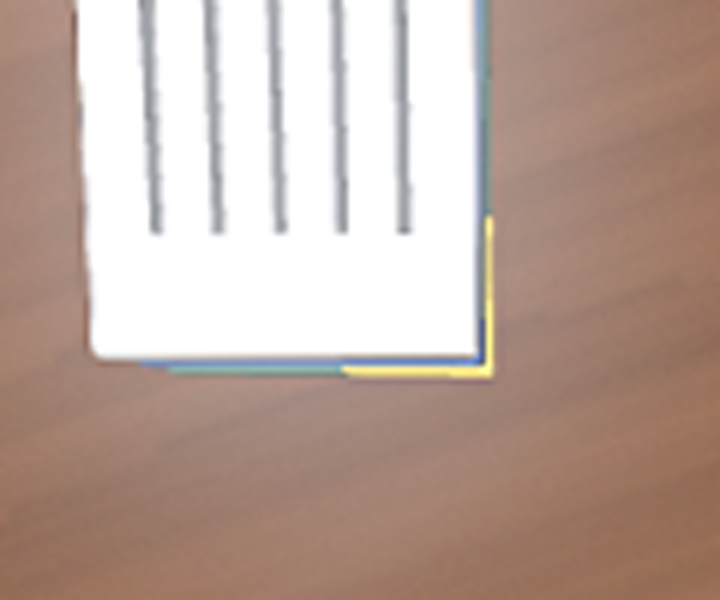

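View pics/h1c.png

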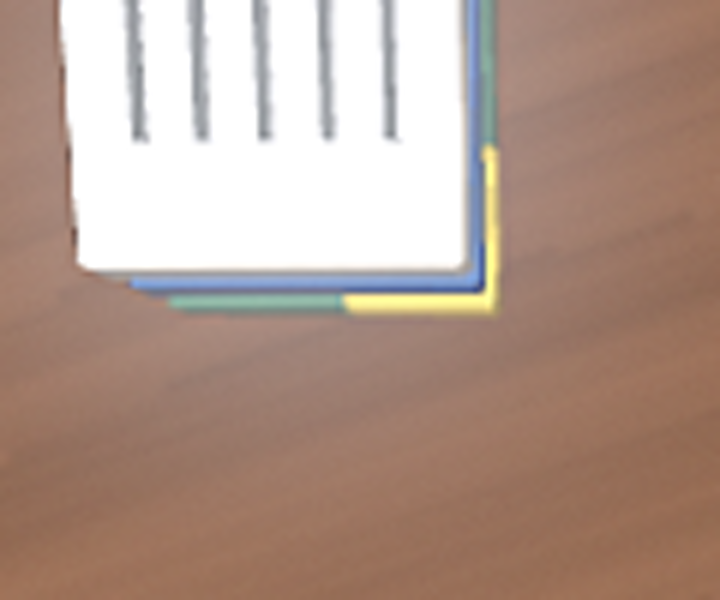

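Averaging the two opposite camera headings, which cancels the camera's tilt error, both drives are flush with the base to about 0.5 mm in x and 0.2 mm in y. I'll retreat and do a last check of the square, stack and bystanders.

```bash
python3 - <<'E'
from h import *
ctrl.reach([440,-200,330],down(math.pi)); ctrl.wait(.5)
v=cap("wrist","e1"); p,f=fitsq([v],[465,-303,.05],SQ+[FOOT],pad=15,msk=sqmask); print(p.round(3),f)
print("foot",(p[:2]+R.from_euler('z',p[2]).as_matrix()[:2,:2]@[35,0]).round(1))
s=cap("scene"); cv2.imwrite("pics/e_scene.png",cv2.resize(cv2.cvtColor(s.img,cv2.COLOR_RGB2BGR)[80:350,80:380],None,fx=2.2,fy=2.2,interpolation=cv2.INTER_CUBIC))
print(ctrl.observe()["t"],ctrl.observe()["opening"])
E
```

```text
[ 4.65026e+02 -3.03828e+02  5.40000e-02] 193.40777587890625
foot [ 500.  -301.9]
93.75 85.28142431125488
```

View pics/e_scene.png

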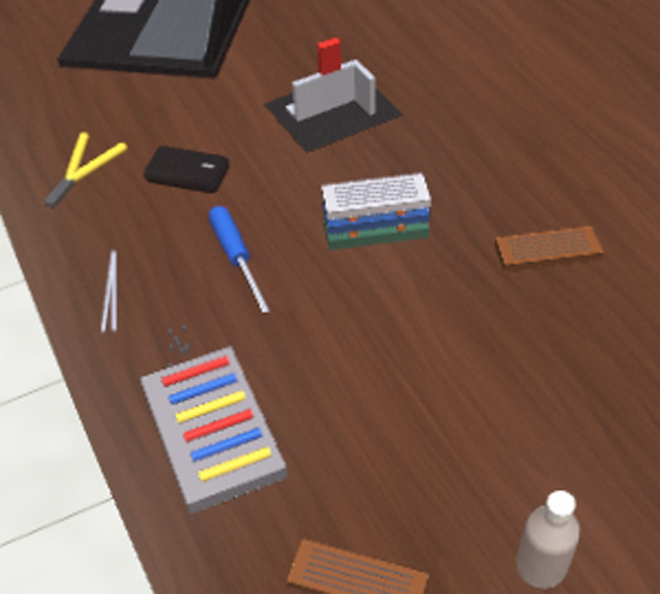

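View pics/e1.png

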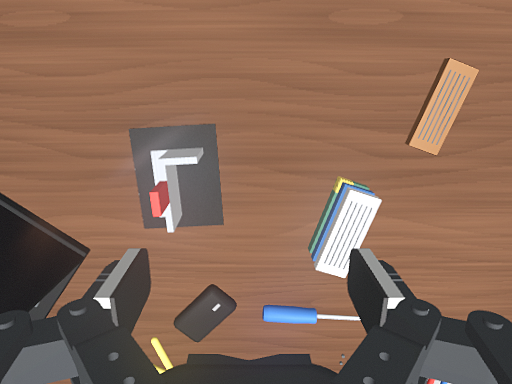

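The stack stands in line on the base with all four sticks in place, the square stands on its mat, and the screwdriver, mouse and bottle are where they were. Handing in.

```bash
python3 -c "
from rig import ctrl
print(ctrl.finish_job())"
```

```text
the job is handed in; nothing more can be done
None
```

The job is done and handed in at about 94 s of the 210 s allowed. Both drives were there: I stacked the blue one and then the aluminium one on the base, each on two crosswise sticks.

I then pressed the square on both marked faces with about 7 N each way for a little over a second and stood it back on its mat.

**Last checks:**
- **Square:** its foot point measured within about 1 mm of the mat's middle. It had not been knocked when I last looked.
- **Flushness:** it averages about 0.5 mm in x and 0.2 mm in y, but the views disagree. Single views put the drives anywhere from 0 to about 1 mm back from the base's end face. The press stopped firmly at the expected x and y, with the square tilted only 0.004 rad, so I did not redo it.
- **Bystanders:** the screwdriver, mouse and bottle look unmoved in the last scene picture.
- **Sticks:** the lower two sit about 2 mm off-centre across the base but stay under the drive.
- **Grip:** I noticed no slackening during the run.

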